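Hook the missing support onto the bar-stock rack and lock it

ROBOT

A 6-joint arm with a two-finger parallel gripper is mounted at the origin on a cart in front of the work surface, level with it; the furniture and walls round the work are solid. World frame = base frame: x ahead of the robot, y to its left, z up, the work surface at z = 0. Lengths are in m, angles in rad, forces in N, time in s.
With the tool pointing down it reaches from about 0.275 to 0.85 m from the base axis. Payload 19 kg.
Tool frame: the origin (TCP) lies at the very end of the fingers, on their centre line; the grasp point (between the pads) lies 19 mm behind it; z points along the fingers, y is the line along which they close (so a half turn about z gives the same grasp; the last joint's range is limited). The gripper opens to 85 mm and grips with 20 to 120 N. Pads are 22 mm wide; open, the fingers measure 114 mm over their backs; the gripper's body (76 mm by 85 mm) begins 54 mm behind the grasp point. The pads swing forward as they close: fully open they stand 13 mm farther back than shut.
Start: joints at [0.988, 0.15, 1.437, -0, 1.554, -0.134], TCP at [0.249, 0.518, 0.211] pointing down, gripper open.
Joint ranges: [-2.8, 2.8], [-0.68, 2.1], [0.12, 2.68], [-1.39, 4.53], [0.16, 2.79], [-2.81, 2.81]. Speed limits (rad/s): [1.89, 1.89, 2.22, 3.01, 3.01, 3.01].

INTERFACE

Orientations are given as a unit quaternion [x, y, z, w].
In Python, from station import r gives the robot as it stands.
- The arm moves only by the tool move_arm, never from a script. Its argument "rows" is a list of rows, each an object of numbers: "dx", "dy", "dz": the shift along the world's x, y, z in mm; "rx", "ry", "rz": the turn, a rotation vector about the world's x, y, z in degrees; "hand": the finger opening in mm, from 0 to 85.4. A call has 1 to 8 rows; each row shifts and turns the commanded pose from where the row before left it; what a row does not reach is not made up. A row lasts 1/8 s, in which the tool goes at most 62.5 mm and 10.7 degrees, less where a joint would pass 70% of its speed; a pose out of reach is approached as far as the arm can. A call with a gripper value outside its range is refused whole. The fingers move at their own pace and stop on an object; "newtons" is the grip in N (left out, the last holds). Time passes only in rows, so rows that do not move let the fingers close. It gives the time, the measured TCP pose, the force, the opening and the grip force at its end, in the units of the state.
- r.sense(): the state, without advancing time (a new reading comes with each control period).
- r.camera(name): name is "scene" or "side" or "wrist"; returns a dict with "color" (480x640x3 uint8, red, green, blue), "mtx" (3x3 intrinsics, pixels), "D" ([k1, k2, p1, p2, k3] as OpenCV has them; the pictures are not rectified), "world_to_cam" (4x4, takes a point from world to camera coordinates); the wrist camera has in their place "tool_from_camera" (4x4, takes a point from camera to tool coordinates, whose origin is the TCP and whose axes are the flange's). Camera axes: x right, y down, z forward; pixel columns grow to the right and rows downward; lengths in m; the calibration is good to about 2 mm. A picture is of the moment at which its call begins: read the wrist's pose just before it. There is no depth.
- r.close_job(): hands the job in; it is judged then, once.
The state is a dict: "t": time; "joint_positions": joint angles; "joint_vel": joint speeds; "joint_efforts": joint torques, N m; "tcp_pos": TCP position; "tcp_rot": TCP orientation; "force": force on the tool from outside, world axes, zero at the start; "wrist_torque": the same for the moment, N m; "opening": finger opening in m; "grasp_force": force on a finger pad.
Only numpy, scipy, OpenCV 4.12 (cv2) and the standard library are available. Lean on these libraries where they do the work, as an engineer would, in place of code of your own. Each camera call takes 0.05 s, during which the arm holds its last target. There are 200 camera calls.

TASK

One of the rack's two slotted posts still has no support, so bar stock cannot be laid across. Hook the loose support into the top two rows of slots of the bare post, level with the support on the other post, and press it down until it sits fully home and the post's spring clip has snapped in over its tongue; then let go. Leave the pot, the oil can, the carton and the tape roll where they stand.

Things in the scene. Friction and masses are not known exactly. Their poses are not given: they have to be found in the camera images.
- support: The loose cantilever support, bare metal, 170 mm long, standing level on the bench. Origin: middle of its back plate's rear face, at the underside (z 0). +x points out of the rear face, the way the hooks point; the tube runs to -x; z up. Back plate 6 mm thick, 44 wide, z 22 to 122. Square tube 24 x 24 mm, z 22 to 46. End plate at x -157 to -152, 34 wide, z 0 to 74. Mass 175 to 350 g.
- tube_grip (a point): A good place to grip the support: middle of the square tube (24 mm wide across the support's y), 85 mm in front of the back plate, 34 mm above the underside; it moves with the support.
- flange_top (a point): Middle of the upper face of the support's pressing flange (44 mm wide, x -34 to 0 of the support, on top of the back plate): 17 mm in front of the rear face, 122 mm above the underside; it moves with the support.
- hooks_top (a point): On the support's rear face between its two upper hooks, at the underside of their necks, 78 mm above the support's underside. Four hooks 5 mm thick at y -13 and +13: neck undersides at z 36 and 78, necks 7 mm high; 6.3 mm behind the rear face each hook's nose turns down, to 19 mm below its neck's underside, leaning 2 mm farther back at its tip. Hooks reach to x +13.2.
- tongue_tip (a point): Lower end of the tongue, 28 mm wide, that goes down from the support's back plate to its underside. Across the tongue's front runs a barb 3.5 mm proud: ramp from z 0.5 to 4 mm, flat ledge on top at z 6, for the post's spring clip.
- post_open: The bare slotted post, grey channel on a foot, fixed to the bench, left or right of the other post (220 mm apart). Origin: middle of its front face at bench height; +x points into the post, away from the robot. 52 mm wide, 207 high, front wall 4 mm. Foot and stop reach 166 mm in front of the face, up to 55 mm high; four bars lie across both feet (to 50 mm high).
- slots_top (a point): On the bare post's front face, midway between the two top slots, at their lower edge, 168 mm above the bench. Two columns of slots at y -13 and +13 mm, each slot 12 mm wide, 32 high, lower edges at 168, 126 and 84 mm above the bench. Home, the support's upper hook necks sit on the lower edges of the top slots.
- seat (a point): On the bare post's front face, 90 mm above the bench: support's origin lies here, axes parallel to the post's, when fully home. The hooks go in straight along +x with the support 19 to 25 mm higher than home (3.5 mm play each side) until the back plate meets the post's face; then it goes straight down.
- post_fitted: The other post, the same, with its fixed support already home at the same height (tube top 136 mm, end plate top 164 mm, flange top 212 mm above the bench). Origin and axes as for the bare post.
- clip (a joint): Spring clip on the bare post: leaf with rolled nose, 48 to 106 mm above the bench, standing 15 mm off the face. 0 = rest, grows (rad) as the nose is pushed off the post: about 0.1 as the barb passes, under 0.03 once snapped in. Lowered about 10 mm, the hooked support rests on it and can be let go; 8 to 15 N down on the flange (more on the tube) drives it the last 12 mm home.
- grease_pot: Yellow round pot, 88 mm across, 66 mm high, loose bystander; origin at the middle of its underside.
- oil_can: Red oil can with a thin spout, 76 x 90 x 152 mm, loose bystander; origin at the middle of its underside.
- box_washers: Yellow and brown carton, 102 x 102 x 86 mm, loose bystander; origin at the middle of its underside.
- tape_roll: Roll of masking tape lying flat, 96 mm across, 25 mm high, loose bystander; origin at the middle of its underside.

How it is judged:
By the outcome, as a careful person would: the job done as asked, in the order asked, and still so for the second after the job is handed in, with the robot touching nothing.
It also fails if it takes over 58 s, if anything falls off the work surface, if the arm or the gripper's body presses on something with over 40 N, if the wrist force passes 120 N, or if a joint passes its speed limit or range.

## Working session

There is one attempt and no reset: what is moved stays moved. The work goes in short steps, Python scripts to look and compute and a tool call to move; the robot and the scene stay as the last step left them, time stands still between calls to the robot, and variables do not carry over. Pictures are saved under pics/ and viewed, at most 10 in all, crops included, and the job is handed in when it is done.

Besides the shell and the picture viewer there is one more tool, called after "Request:" in YAML: its name, and indented under it one key for each argument. move_arm: Moves the arm, as the interface text tells. Its arguments: {"type":"object","properties":{"rows":{"type":"array","items":{"type":"object","properties":{"dx":{"type":"number"},"dy":{"type":"number"},"dz":{"type":"number"},"rx":{"type":"number"},"ry":{"type":"number"},"rz":{"type":"number"},"hand":{"type":"number"}}}},"newtons":{"type":"number"}},"required":["rows"]}

```bash
mkdir -p pics
cat > h.py <<'E'
import numpy as np,cv2,pickle
from station import r
def snap(n,f):
    s=r.sense();c=r.camera(n);cv2.imwrite('pics/'+f+'.png',c['color'][:,:,::-1]);c['s']=s;pickle.dump(c,open(f+'.pkl','wb'));return c
E
python3 - <<'E'
from h import *
snap('scene','s1');snap('side','d1')
s=r.sense();print(s['tcp_pos'],s['tcp_rot'],s['t'])
E
```

```text
[0.24937748 0.51785008 0.2102279 ] [ 2.22510738e-01  9.74930086e-01 -5.12206612e-04 -1.90947570e-04] 0.1
```

View pics/s1.png

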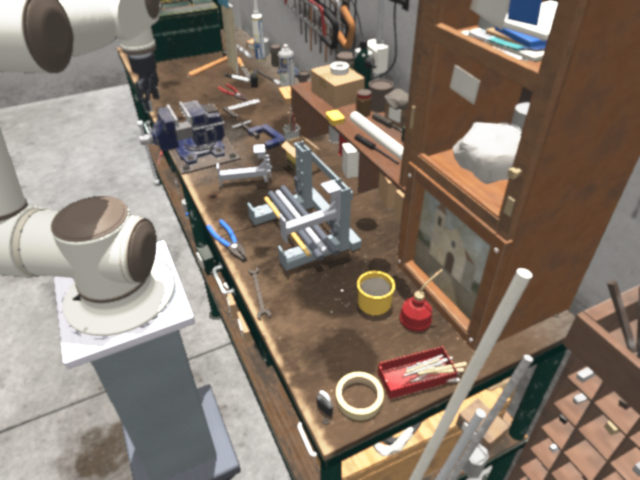

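View pics/d1.png

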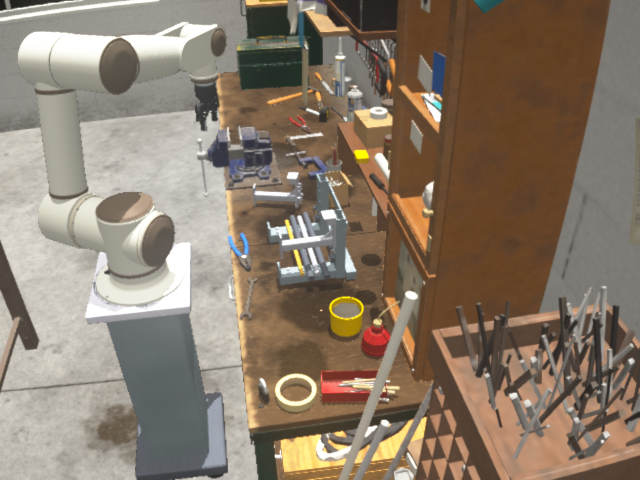

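The fitted post is the near one (scene ≈(340,215)). The bare post is behind it (≈(303,170)), and the loose support stands left of the rack at ≈(245,170). I'll enlarge that area.

Run:
```python
import cv2
a=cv2.imread('pics/s1.png')[130:275,205:365];cv2.imwrite('pics/s1c.png',cv2.resize(a,None,fx=4,fy=4,interpolation=cv2.INTER_CUBIC))
a=cv2.imread('pics/d1.png')[160:290,235:365];cv2.imwrite('pics/d1c.png',cv2.resize(a,None,fx=4.5,fy=4.5,interpolation=cv2.INTER_CUBIC))
```

```text
(no output)
```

View pics/s1c.png

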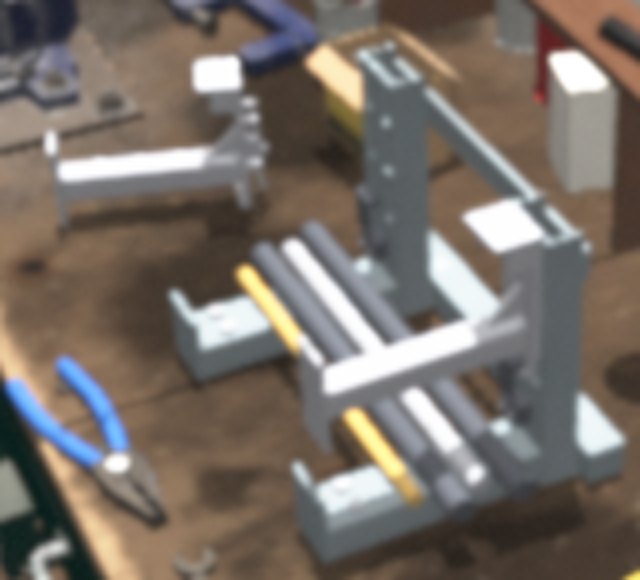

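View pics/d1c.png

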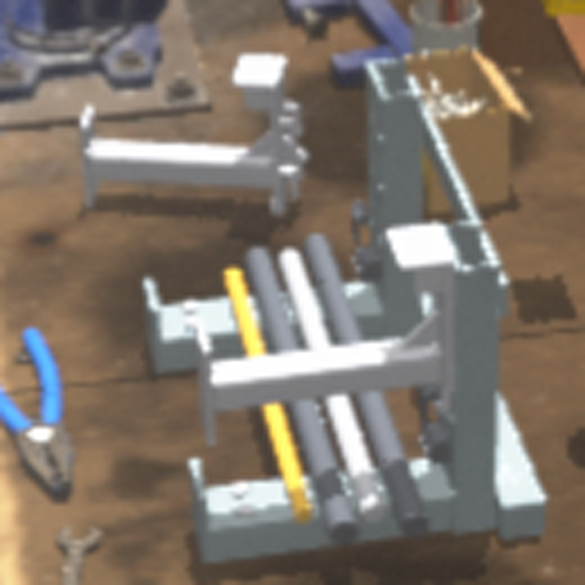

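```bash
cat >> h.py <<'E'
from scipy.optimize import least_squares
def rt(y): c,s=np.cos(y),np.sin(y); return np.array([[c,-s,0],[s,c,0],[0,0,1]])
def proj(c,P):
    W=c['w2c'] if 'w2c' in c else c['world_to_cam']
    return cv2.projectPoints(np.atleast_2d(np.array(P,float)),cv2.Rodrigues(W[:3,:3])[0],W[:3,3],c['mtx'],np.array(c['D'],float))[0][:,0]
def wristcam(c):
    from scipy.spatial.transform import Rotation as R
    T=np.eye(4);T[:3,:3]=R.from_quat(c['s']['tcp_rot']).as_matrix();T[:3,3]=c['s']['tcp_pos'];c['w2c']=np.linalg.inv(T@c['tool_from_camera']);return c
def ld(f): return pickle.load(open(f+'.pkl','rb'))
def fit(obs,p0):  # obs: (cam, local point, pixel)
    f=lambda p:np.concatenate([proj(c,rt(p[2])@np.array(P)/1000+[p[0],p[1],0])[0]-u for c,P,u in obs])
    return least_squares(f,p0,loss='soft_l1')
E
python3 - <<'E'
from h import *
S=ld('s1');D=ld('d1')
for c in(S,D):
    W=c['world_to_cam'];print(-W[:3,:3].T@W[:3,3])
s=lambda x,y:np.array([205+x/4,130+y/4])
d=lambda x,y:np.array([235+x/4.5,160+y/4.5])
sup=[(S,[-17,0,122],s(218,75)),(D,[-17,0,122],d(261,81)),(S,[-154.5,0,74],s(50,143)),(D,[-154.5,0,74],d(87,112)),(S,[-152,0,46],s(60,168)),(D,[-152,0,46],d(91,151))]
q=fit(sup,[.4,.3,0]);print('sup',q.x,np.round(q.fun.reshape(-1,2),1).tolist())
fx=[(S,[-17,0,212],s(509,225)),(D,[-17,0,212],d(420,246)),(S,[-154.5,0,164],s(312,350)),(D,[-154.5,0,164],d(200,334))]
for side in(1,-1):
  pass
q2=fit(fx,[.5,0,0]);print('fit',q2.x,np.round(q2.fun.reshape(-1,2),1).tolist())
for n,c,o,k in(('scene',S,(205,130),4),('side',D,(235,160),4.5)):
  for nm,P in(('flangecorners',[[x,y,122] for x in(-34,0) for y in(-22,22)]),('epbot',[[-157,-17,0],[-157,17,0]]),('eptop',[[-157,-17,74],[-157,17,74]])):
    w=(rt(q.x[2])@np.array(P).T).T/1000+[q.x[0],q.x[1],0];print(n,nm,np.round((proj(c,w)-o)*k).tolist())
  for nm,P in(('fl',[[x,y,212] for x in(-34,0) for y in(-22,22)]),('baretop front',[[0,220-26,207],[0,220+26,207]]),('fittop',[[0,-26,207],[0,26,207]])):
    w=(rt(q2.x[2])@np.array(P).T).T/1000+[q2.x[0],q2.x[1],0];print(n,nm,np.round((proj(c,w)-o)*k).tolist())
E
```

```text
[ 0.08365279 -1.01988973  0.93894973]
[ 0.30523867 -1.4411167   1.08168455]
sup [ 0.52994746  0.29732346 -0.35505032] [[0.1, 0.4], [-1.1, -1.3], [0.6, -0.6], [-0.3, 1.1], [0.2, 0.4], [0.1, -0.6]]
fit [ 0.57980564 -0.09838867  0.00294966] [[-0.4, 0.1], [0.0, 0.3], [-0.1, -0.5], [0.4, 0.5]]
scene flangecorners [[197.0, 93.0], [197.0, 64.0], [241.0, 90.0], [239.0, 61.0]]
scene epbot [[62.0, 229.0], [63.0, 205.0]]
scene eptop [[48.0, 152.0], [51.0, 129.0]]
scene fl [[499.0, 251.0], [467.0, 215.0], [548.0, 236.0], [515.0, 201.0]]
scene baretop front [[401.0, 84.0], [370.0, 51.0]]
scene fittop [[551.0, 246.0], [512.0, 204.0]]
side flangecorners [[228.0, 87.0], [241.0, 60.0], [272.0, 91.0], [284.0, 63.0]]
side epbot [[84.0, 209.0], [95.0, 187.0]]
side eptop [[77.0, 127.0], [89.0, 106.0]]
side fl [[400.0, 269.0], [386.0, 232.0], [454.0, 263.0], [440.0, 226.0]]
side baretop front [[389.0, 100.0], [376.0, 64.0]]
side fittop [[456.0, 274.0], [439.0, 229.0]]
```

Request:
move_arm:
  rows:
    - {"dx": 40,"dy": -38,"dz": 20,"rz": 5.4,"hand": 60}
    - {"dx": 40,"dy": -38,"dz": 20}
    - {"dx": 40,"dy": -38}
    - {"dx": 40,"dy": -38}
    - {"dx": 40,"dy": -38}
    - {}
    - {}

```text
invalid input
```

Run:
```python
from h import *
c=wristcam(snap('wrist','w1'));print(np.round(c['tool_from_camera'],3).tolist(),c['s']['tcp_pos'])
```

```text
[[-0.001, -0.951, -0.31, 0.08], [1.0, -0.0, -0.002, -0.0], [0.001, -0.31, 0.951, -0.163], [0.0, 0.0, 0.0, 1.0]] [0.24937748 0.51785008 0.2102279 ]
```

View pics/w1.png

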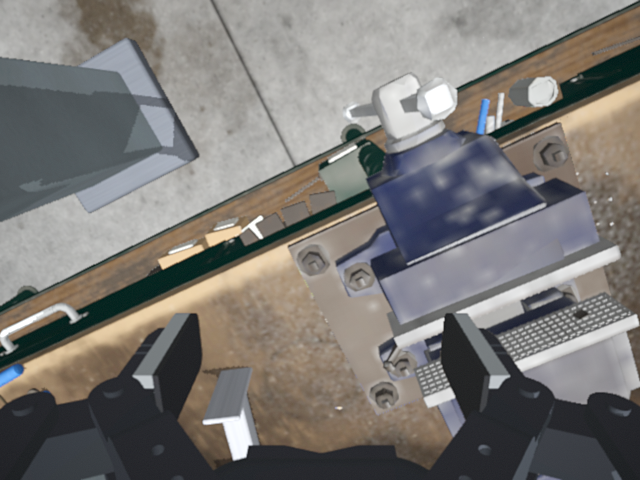

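The support's end plate shows at (235,390) and the vise is under the hand. The empty rows were probably what got the move refused, so I'll retry with filled rows.

Request:
move_arm:
  rows:
    - {"dx": 40,"dy": -38,"dz": 20,"rz": 5.4,"hand": 60}
    - {"dx": 40,"dy": -38,"dz": 20}
    - {"dx": 40,"dy": -38,"dz": 0}
    - {"dx": 40,"dy": -38,"dz": 0}
    - {"dx": 40,"dy": -38,"dz": 0}
    - {"dz": 0}
    - {"dz": 0}
  newtons: 60

```text
invalid input
```

Run:
```python
from h import *
c=wristcam(snap('wrist','w2'));print(c['s']['tcp_pos'],c['s']['t'])
q=[0.530,0.2973,-0.355]
for P in([-17,0,122],[-34,-22,122],[-34,22,122],[-157,-17,74],[-157,17,74],[-85,0,46]):print(P,proj(c,rt(q[2])@np.array(P)/1000+[q[0],q[1],0]))
```

```text
[0.24940268 0.51788621 0.21033089] 0.15
[-17, 0, 122] [[233.948038   586.20882031]]
[-34, -22, 122] [[206.12753967 574.68406951]]
[-34, 22, 122] [[255.53468666 572.02791115]]
[-157, -17, 74] [[199.91763594 423.15980087]]
[-157, 17, 74] [[237.64866884 420.50608657]]
[-85, 0, 46] [[237.61989598 458.87285784]]
```

View pics/w2.png

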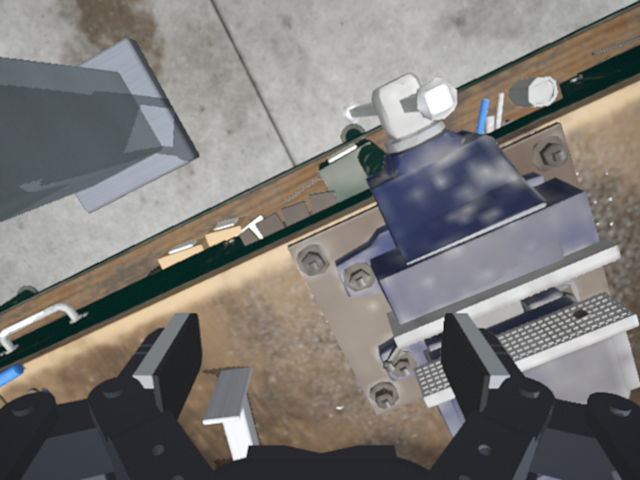

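Same view as before: the move was refused again, so I'll test a single, fully specified row.

Request:
move_arm:
  rows:
    - {"dx": 40,"dy": -38,"dz": 20,"rx": 0,"ry": 0,"rz": 5,"hand": 60}

```text
t: 0.32
tcp_pos: [0.2879, 0.4805, 0.2294]
tcp_rot: [0.177, 0.984, -0.001, -0.001]
force: [0.9, -0.2, 1.3]
opening: 0.0693
grasp_force: 0.0
```

Request:
move_arm:
  rows:
    - {"dx": 40,"dy": -38,"dz": 20,"rx": 0,"ry": 0,"rz": 0,"hand": 60}
    - {"dx": 40,"dy": -38,"dz": 0,"rx": 0,"ry": 0,"rz": 0,"hand": 60}
    - {"dx": 40,"dy": -38,"dz": 0,"rx": 0,"ry": 0,"rz": 0,"hand": 60}
    - {"dx": 40,"dy": -38,"dz": 0,"rx": 0,"ry": 0,"rz": 0,"hand": 60}
    - {"dx": 0,"dy": 0,"dz": 0,"rx": 0,"ry": 0,"rz": 0,"hand": 60}
    - {"dx": 0,"dy": 0,"dz": 0,"rx": 0,"ry": 0,"rz": 0,"hand": 60}

```text
t: 1.08
tcp_pos: [0.4493, 0.3281, 0.2506]
tcp_rot: [0.18, 0.984, -0.0, -0.0]
force: [-0.5, 0.0, 0.1]
opening: 0.0598
grasp_force: 0.0
```

Run:
```python
from h import *
c=wristcam(snap('wrist','w3'));print(c['s']['tcp_pos'],c['s']['t'])
q=[0.530,0.2973,-0.355]
for P in([-34,-22,122],[-34,22,122],[-157,-17,74],[-157,17,74],[-152,-12,46],[-152,12,46],[-60,-12,46],[-60,12,46]):print(P,proj(c,rt(q[2])@np.array(P)/1000+[q[0],q[1],0]))
```

```text
[0.44932399 0.32805986 0.25062418] 1.075
[-34, -22, 122] [[292.47746808 281.61999907]]
[-34, 22, 122] [[350.30440319 281.23760551]]
[-157, -17, 74] [[298.4401407  111.53953998]]
[-157, 17, 74] [[342.00476634 111.18321119]]
[-152, -12, 46] [[306.21084646 116.66108171]]
[-152, 12, 46] [[334.52244811 116.43095386]]
[-60, -12, 46] [[308.06863117 220.93828121]]
[-60, 12, 46] [[334.3246018  220.74999849]]
```

View pics/w3.png

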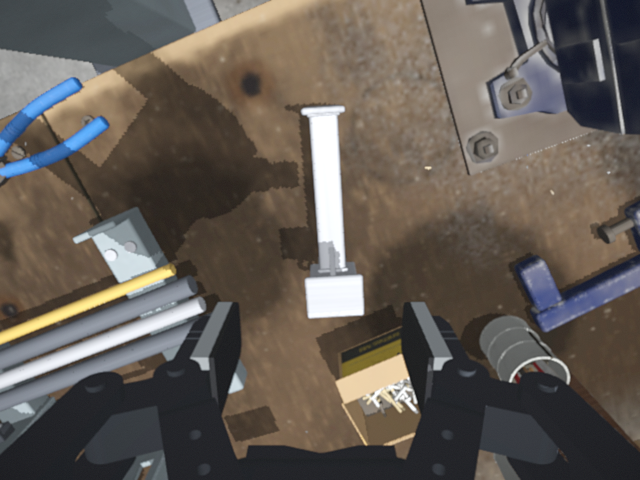

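End plate top edge runs (302,107)–(345,106). Flange corners are at (306,277), (363,275), (364,315) and (309,318). The carton is just behind the flange at (375,390). Refit.

Run:
```python
from h import *
c=wristcam(ld('w3'))
o=[([-34,-22,122],(306,277)),([-34,22,122],(363,275)),([0,-22,122],(309,318)),([0,22,122],(364,315)),([-157,-17,74],(302,108)),([-157,17,74],(345,106.5)),([-150,-12,46],(310,118)),([-150,12,46],(338.5,117))]
q=fit([(c,P,np.array(u,float)) for P,u in o],[.53,.297,-.355]);p=q.x
print(p,np.round(q.fun.reshape(-1,2),1).tolist())
g=rt(p[2])@[-.085,0,0]+[p[0],p[1],0];s=c['s']['tcp_rot'];print('grip',g,'sup yaw deg',np.degrees(p[2]),'tool y ang',np.degrees(np.arctan2(1-2*s[0]**2,2*s[0]*s[1]))-90, 'tcp',c['s']['tcp_pos'])
W=c['w2c'];h=.086
for u in((340,378),(400,328),(340,405)):
    n=cv2.undistortPoints(np.array([[u]],float),c['mtx'],np.array(c['D']))[0,0];d=W[:3,:3].T@[n[0],n[1],1];o=-W[:3,:3].T@W[:3,3];print(u,o+d*(h-o[2])/d[2])
```

```text
[ 0.53081374  0.30947959 -0.29799683] [[-0.7, 1.9], [0.2, 0.5], [-0.4, 0.6], [0.7, 0.4], [-0.1, 0.5], [0.6, -0.9], [-0.1, -2.0], [-0.3, -2.9]]
grip [0.44955999 0.33443609 0.        ] sup yaw deg -17.073960680855194 tool y ang -20.748987246437622 tcp [0.44932399 0.32805986 0.25062418]
(340, 378) [0.61114925 0.28474092 0.086     ]
(400, 328) [0.5804573 0.3526489 0.086    ]
(340, 405) [0.63994746 0.27429208 0.086     ]
```

Request:
move_arm:
  rows:
    - {"dx": 0,"dy": 6.4,"dz": -40,"rx": 0,"ry": 0,"rz": 3.7,"hand": 60}
    - {"dx": 0,"dy": 0,"dz": -55,"rx": 0,"ry": 0,"rz": 0,"hand": 60}
    - {"dx": 0,"dy": 0,"dz": -55,"rx": 0,"ry": 0,"rz": 0,"hand": 60}
    - {"dx": 0,"dy": 0,"dz": -50,"rx": 0,"ry": 0,"rz": 0,"hand": 60}
    - {"dx": 0,"dy": 0,"dz": -35,"rx": 0,"ry": 0,"rz": 0,"hand": 60}
    - {"dx": 0,"dy": 0,"dz": 0,"rx": 0,"ry": 0,"rz": 0,"hand": 60}

```text
t: 1.88
tcp_pos: [0.4474, 0.3346, 0.0138]
tcp_rot: [0.147, 0.989, -0.001, -0.002]
force: [0.1, 0.6, 0.3]
opening: 0.0599
grasp_force: 0.0
```

Request:
move_arm:
  rows:
    - {"dx": 0,"dy": 0,"dz": 0,"rx": 0,"ry": 0,"rz": 0,"hand": 15}
    - {"dx": 0,"dy": 0,"dz": 0,"rx": 0,"ry": 0,"rz": 0,"hand": 15}
    - {"dx": 0,"dy": 0,"dz": 0,"rx": 0,"ry": 0,"rz": 0,"hand": 15}
    - {"dx": 0,"dy": 0,"dz": 0,"rx": 0,"ry": 0,"rz": 0,"hand": 15}
    - {"dx": 0,"dy": 0,"dz": 0,"rx": 0,"ry": 0,"rz": 0,"hand": 15}
    - {"dx": 0,"dy": 0,"dz": 0,"rx": 0,"ry": 0,"rz": 0,"hand": 15}
  newtons: 80

```text
t: 2.62
tcp_pos: [0.4503, 0.3351, 0.0179]
tcp_rot: [0.148, 0.989, 0.001, 0.001]
force: [-3.2, -0.3, 11.1]
opening: 0.0209
grasp_force: 78.6
```

Request:
move_arm:
  rows:
    - {"dx": 0,"dy": 0,"dz": 30,"rx": 0,"ry": 0,"rz": 0,"hand": 15}
    - {"dx": 0,"dy": 0,"dz": 50,"rx": 0,"ry": 0,"rz": 0,"hand": 15}
    - {"dx": 0,"dy": 0,"dz": 50,"rx": 0,"ry": 0,"rz": 0,"hand": 15}
    - {"dx": 0,"dy": 0,"dz": 40,"rx": 0,"ry": 0,"rz": 0,"hand": 15}
    - {"dx": 0,"dy": 0,"dz": 0,"rx": 0,"ry": 0,"rz": 0,"hand": 15}
    - {"dx": 0,"dy": 0,"dz": 0,"rx": 0,"ry": 0,"rz": 0,"hand": 15}

```text
t: 3.38
tcp_pos: [0.4492, 0.3343, 0.1856]
tcp_rot: [0.148, 0.989, -0.0, 0.0]
force: [1.3, 0.3, -2.5]
opening: 0.0216
grasp_force: 79.3
```

Run:
```python
from h import *
snap('scene','s2');c=wristcam(snap('wrist','w4'));snap('side','d2')
print(c['s']['tcp_pos'],c['s']['tcp_rot'])
a=cv2.resize(c['color'][:,:,::-1],(400,300));k=lambda f:cv2.imread('pics/'+f+'.png')
x=cv2.resize(k('s2')[90:240,205:405],(800,600))
x[0:300,500:800]=cv2.resize(c['color'][60:360,170:470,::-1],(300,300));cv2.imwrite('pics/v7.png',x)
```

```text
[0.44907775 0.33422069 0.18503209] [ 1.47932273e-01  9.88997323e-01 -3.62772058e-04 -4.53341320e-04]
```

View pics/v7.png

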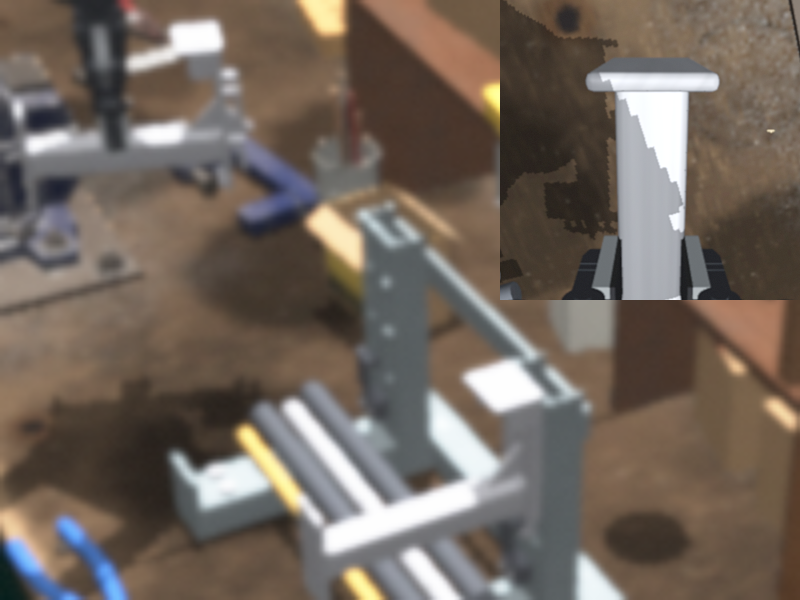

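Held level: 2.5 N of weight, tube centred at wrist column ≈322, end plate top ≈(258..388, 142). Next I lift, turn it square to the post, and look at the post with the wrist camera from beside it.

Request:
move_arm:
  rows:
    - {"dx": 0,"dy": 0,"dz": 50,"rx": 0,"ry": 0,"rz": 0,"hand": 15}
    - {"dx": 0,"dy": 0,"dz": 50,"rx": 0,"ry": 0,"rz": 4,"hand": 15}
    - {"dx": 30,"dy": -20,"dz": 15,"rx": 0,"ry": 0,"rz": 6.5,"hand": 15}
    - {"dx": 40,"dy": -27,"dz": 0,"rx": 0,"ry": 0,"rz": 6.5,"hand": 15}
    - {"dx": 41,"dy": -27,"dz": 0,"rx": 0,"ry": 0,"rz": 0,"hand": 15}
    - {"dx": 0,"dy": 0,"dz": 0,"rx": 0,"ry": 0,"rz": 0,"hand": 15}
    - {"dx": 0,"dy": 0,"dz": 0,"rx": 0,"ry": 0,"rz": 0,"hand": 15}
    - {"dx": 0,"dy": 0,"dz": 0,"rx": 0,"ry": 0,"rz": 0,"hand": 15}

```text
t: 4.53
tcp_pos: [0.5598, 0.261, 0.3008]
tcp_rot: [-0.0, 1.0, -0.0, -0.0]
force: [0.2, 0.2, -1.4]
opening: 0.0212
grasp_force: 79.3
```

Run:
```python
from h import *
c=wristcam(snap('wrist','w5'));print(c['s']['tcp_pos'],c['s']['tcp_rot'])
o=np.array([.5792,.1216,0])
for P in([0,-26,207],[0,26,207],[-34,-242,212],[-34,-198,212],[0,0,0]):print(P,proj(c,o+np.array(P)/1000))
# held support vs tool
c=wristcam(ld('w4'));s=c['s'];yaw=-2*np.arcsin(s['tcp_rot'][0]);t=s['tcp_pos']
for P in([-157,-17,74],[-157,17,74],[-152,-17,74],[-152,17,74],[-100,-12,46],[-100,12,46]):
  print(P,proj(c,rt(yaw)@(np.array(P)/1000+[.085,0,0])+[t[0],t[1],t[2]-.0179]))
```

```text
[0.55978665 0.26104787 0.3007851 ] [-3.46568376e-04  9.99999935e-01 -1.79514257e-05 -9.81584332e-05]
[0, -26, 207] [[ 72.03890909 257.53063542]]
[0, 26, 207] [[149.68246339 257.6550905 ]]
[-34, -242, 212] [[-261.93767467  210.67205342]]
[-34, -198, 212] [[-200.49383303  210.41614019]]
[0, 0, 0] [[198.07144975 191.50362335]]
[-157, -17, 74] [[254.35911964 132.28948023]]
[-157, 17, 74] [[390.49265215 132.21095769]]
[-152, -17, 74] [[255.30950084 152.4972513 ]]
[-152, 17, 74] [[389.52731645 152.43332149]]
[-100, -12, 46] [[288.44350125 290.96448064]]
[-100, 12, 46] [[356.03191863 290.9792823 ]]
```

View pics/w5.png

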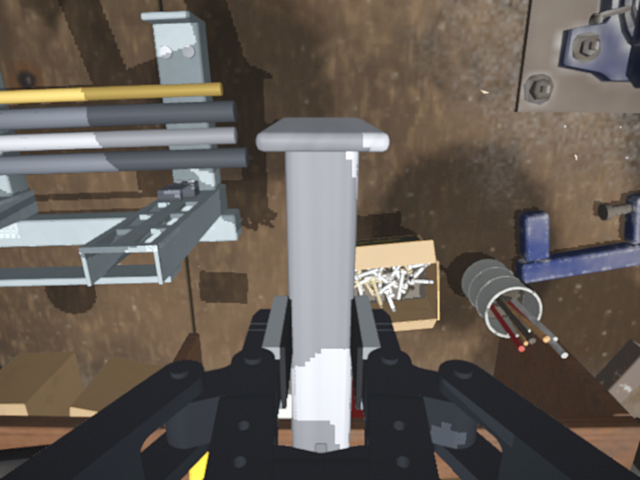

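Post's top front edge runs ≈(82,251)–(162,249), a few mm from the prediction. The end plate is exactly as modelled in the hand. I'll get the edges sub-pixel by code.

Run:
```python
from h import *
g=cv2.cvtColor(ld('w5')['color'],cv2.COLOR_RGB2GRAY)
for x in(95,110,121,135,150):print('col',x,g[238:262,x].tolist())
for y in(248,250,252,254,258,264):print('row',y,g[y,74:98].tolist(),g[y,148:176].tolist())
```

```text
col 95 [103, 84, 86, 87, 86, 84, 84, 83, 95, 126, 143, 145, 145, 145, 138, 99, 84, 96, 101, 102, 103, 103, 102, 101]
col 110 [80, 78, 79, 79, 82, 87, 87, 86, 107, 140, 147, 146, 147, 145, 133, 110, 102, 103, 103, 105, 103, 103, 103, 104]
col 121 [88, 88, 87, 88, 87, 87, 86, 93, 120, 143, 149, 148, 149, 145, 124, 105, 98, 91, 80, 77, 76, 77, 87, 98]
col 135 [89, 87, 84, 81, 82, 85, 83, 94, 126, 164, 209, 218, 219, 214, 156, 101, 97, 100, 99, 100, 99, 101, 101, 102]
col 150 [218, 227, 227, 211, 154, 92, 96, 187, 244, 232, 225, 241, 249, 208, 134, 101, 101, 101, 104, 103, 102, 102, 103, 103]
row 248 [98, 98, 98, 99, 115, 133, 139, 138, 140, 139, 140, 142, 141, 141, 142, 141, 140, 141, 142, 143, 143, 143, 142, 143] [248, 240, 225, 225, 230, 244, 248, 251, 249, 177, 88, 107, 109, 105, 104, 105, 104, 104, 103, 102, 101, 102, 103, 103, 103, 104, 105, 103]
row 250 [95, 95, 96, 96, 110, 136, 145, 144, 145, 146, 147, 145, 146, 146, 145, 144, 145, 144, 144, 144, 144, 145, 143, 144] [253, 252, 249, 246, 230, 236, 253, 255, 249, 203, 126, 97, 101, 103, 104, 104, 104, 103, 103, 102, 102, 103, 104,
[... 356 characters left out ...]
, 78, 79, 78, 80, 81, 78, 75, 75, 84, 94, 96] [100, 100, 101, 102, 101, 136, 195, 219, 223, 203, 143, 101, 101, 104, 104, 105, 103, 104, 103, 104, 102, 103, 103, 103, 103, 103, 103, 105]
row 258 [98, 96, 95, 94, 92, 89, 104, 158, 201, 214, 199, 143, 85, 81, 95, 102, 101, 99, 101, 102, 103, 103, 102, 102] [101, 102, 102, 105, 105, 108, 153, 208, 221, 218, 190, 120, 85, 98, 103, 104, 103, 104, 103, 103, 104, 103, 103, 105, 103, 102, 104, 104]
row 264 [95, 93, 95, 97, 100, 102, 100, 100, 146, 203, 217, 211, 184, 128, 97, 99, 101, 100, 101, 101, 102, 101, 100, 101] [95, 95, 93, 94, 94, 90, 94, 148, 209, 221, 216, 187, 117, 93, 102, 101, 101, 103, 103, 103, 103, 103, 102, 102, 103, 104, 105, 105]
```

Run:
```python
from h import *
c=wristcam(ld('w5'))
o=[([0,-26,207],(78.3,246.9)),([0,26,207],(157.6,245.2)),([4,-26,207],(79,252.9)),([4,26,207],(158,251.7))]
q=fit([(c,P,np.array(u,float)) for P,u in o],[.579,.12,0.]);print(q.x,np.degrees(q.x[2]),np.round(q.fun,1))
p=q.x
for d in(-.03,0): 
  w=rt(p[2])@[d-.085,0,0]+[p[0],p[1],0];print(d,w, (w-c['s']['tcp_pos'])*1000)
```

```text
[0.57127125 0.12738561 0.01777756] 1.0185791911435933 [ 0.3  0.  -0.8  0.5  0.8 -0.3 -0.3 -0.3]
-0.03 [0.45628943 0.1253413  0.        ] [-103.49722514 -135.70656991 -300.78509692]
0 [0.48628469 0.1258746  0.        ] [ -73.50196564 -135.17327118 -300.78509692]
```

Request:
move_arm:
  rows:
    - {"dx": -50,"dy": 0,"dz": 0,"rx": 0,"ry": 0,"rz": 1,"hand": 15}
    - {"dx": -53,"dy": 0,"dz": 0,"rx": 0,"ry": 0,"rz": 0,"hand": 15}
    - {"dx": 0,"dy": -45,"dz": 0,"rx": 0,"ry": 0,"rz": 0,"hand": 15}
    - {"dx": 0,"dy": -45,"dz": 0,"rx": 0,"ry": 0,"rz": 0,"hand": 15}
    - {"dx": 0,"dy": -45,"dz": -20,"rx": 0,"ry": 0,"rz": 0,"hand": 15}
    - {"dx": 0,"dy": 0,"dz": -50,"rx": 0,"ry": 0,"rz": 0,"hand": 15}
    - {"dx": 0,"dy": 0,"dz": -50,"rx": 0,"ry": 0,"rz": 0,"hand": 15}
    - {"dx": 0,"dy": 0,"dz": -50,"rx": 0,"ry": 0,"rz": 0,"hand": 15}

```text
t: 5.58
tcp_pos: [0.457, 0.1258, 0.1297]
tcp_rot: [-0.009, 1.0, 0.0, 0.001]
force: [0.7, -0.1, -1.9]
opening: 0.0212
grasp_force: 79.4
```

Request:
move_arm:
  rows:
    - {"dx": 0,"dy": 0,"dz": 0,"rx": 0,"ry": 0,"rz": 0,"hand": 15}
    - {"dx": 0,"dy": 0,"dz": 0,"rx": 0,"ry": 0,"rz": 0,"hand": 15}
    - {"dx": 0,"dy": 0,"dz": 0,"rx": 0,"ry": 0,"rz": 0,"hand": 15}

```text
t: 5.95
tcp_pos: [0.4585, 0.1257, 0.133]
tcp_rot: [-0.009, 1.0, 0.0, 0.002]
force: [0.5, -0.5, -3.0]
opening: 0.0209
grasp_force: 79.3
```

Run:
```python
from h import *
c=wristcam(snap('wrist','w6'));s=snap('scene','s3');d=snap('side','d3')
t=c['s']['tcp_pos'];print(t,c['s']['force'])
x=np.zeros((600,800,3),np.uint8)
x[:,:400]=cv2.resize(s['color'][135:255,285:365,::-1],(400,600),interpolation=cv2.INTER_CUBIC)
x[:,400:]=cv2.resize(d['color'][155:275,290:370,::-1],(400,600),interpolation=cv2.INTER_CUBIC)
cv2.imwrite('pics/v10.png',x)
```

```text
[0.45845999 0.12568279 0.13298875] [ 0.48546505 -0.51988472 -3.04900201]
```

Request:
move_arm:
  rows:
    - {"dx": 8,"dy": 0,"dz": -1.5,"rx": 0,"ry": 0,"rz": 0,"hand": 15}
    - {"dx": 6,"dy": 0,"dz": 0,"rx": 0,"ry": 0,"rz": 0,"hand": 15}
    - {"dx": 3,"dy": 0,"dz": 0,"rx": 0,"ry": 0,"rz": 0,"hand": 15}
    - {"dx": 3,"dy": 0,"dz": 0,"rx": 0,"ry": 0,"rz": 0,"hand": 15}
    - {"dx": 0,"dy": 0,"dz": 0,"rx": 0,"ry": 0,"rz": 0,"hand": 15}

```text
t: 6.72
tcp_pos: [0.4776, 0.1254, 0.1292]
tcp_rot: [-0.009, 1.0, -0.0, -0.0]
force: [-0.8, -0.6, -1.3]
opening: 0.0209
grasp_force: 79.4
```

Request:
move_arm:
  rows:
    - {"dx": 3,"dy": 0,"dz": 0,"rx": 0,"ry": 0,"rz": 0,"hand": 15}
    - {"dx": 2,"dy": 0,"dz": 0,"rx": 0,"ry": 0,"rz": 0,"hand": 15}
    - {"dx": 0,"dy": 0,"dz": 0,"rx": 0,"ry": 0,"rz": 0,"hand": 15}

```text
t: 7.1
tcp_pos: [0.4826, 0.1254, 0.1293]
tcp_rot: [-0.009, 1.0, -0.0, -0.0]
force: [0.4, -0.5, -1.9]
opening: 0.0213
grasp_force: 79.4
```

Request:
move_arm:
  rows:
    - {"dx": 2,"dy": 0,"dz": 0,"rx": 0,"ry": 0,"rz": 0,"hand": 15}
    - {"dx": 2,"dy": 0,"dz": 0,"rx": 0,"ry": 0,"rz": 0,"hand": 15}
    - {"dx": 0,"dy": 0,"dz": 0,"rx": 0,"ry": 0,"rz": 0,"hand": 15}

```text
t: 7.48
tcp_pos: [0.4865, 0.1254, 0.1292]
tcp_rot: [-0.009, 1.0, -0.0, -0.0]
force: [0.0, 0.8, -2.2]
opening: 0.0213
grasp_force: 79.3
```

Request:
move_arm:
  rows:
    - {"dx": 1,"dy": 0,"dz": 0,"rx": 0,"ry": 0,"rz": 0,"hand": 15}
    - {"dx": 1,"dy": 0,"dz": 0,"rx": 0,"ry": 0,"rz": 0,"hand": 15}
    - {"dx": 0,"dy": 0,"dz": 0,"rx": 0,"ry": 0,"rz": 0,"hand": 15}

```text
t: 7.85
tcp_pos: [0.4868, 0.1253, 0.1287]
tcp_rot: [-0.009, 1.0, -0.0, -0.002]
force: [-14.0, -2.0, 1.7]
opening: 0.0215
grasp_force: 79.7
```

Plate contact at x 0.4867, as predicted (0.4863), so the hooks are in. I'll ease back slightly and lower.

Request:
move_arm:
  rows:
    - {"dx": -1.2,"dy": 0,"dz": 0,"rx": 0,"ry": 0,"rz": 0,"hand": 15}
    - {"dx": 0,"dy": 0,"dz": -3,"rx": 0,"ry": 0,"rz": 0,"hand": 15}
    - {"dx": 0,"dy": 0,"dz": -3,"rx": 0,"ry": 0,"rz": 0,"hand": 15}
    - {"dx": 0,"dy": 0,"dz": 0,"rx": 0,"ry": 0,"rz": 0,"hand": 15}

```text
t: 8.35
tcp_pos: [0.4868, 0.1254, 0.1229]
tcp_rot: [-0.009, 1.0, -0.0, -0.001]
force: [-5.4, -0.3, -3.3]
opening: 0.0212
grasp_force: 79.2
```

Request:
move_arm:
  rows:
    - {"dx": 0,"dy": 0,"dz": -2,"rx": 0,"ry": 0,"rz": 0,"hand": 15}
    - {"dx": 0,"dy": 0,"dz": -2,"rx": 0,"ry": 0,"rz": 0,"hand": 15}
    - {"dx": 0,"dy": 0,"dz": 0,"rx": 0,"ry": 0,"rz": 0,"hand": 15}

```text
t: 8.72
tcp_pos: [0.4866, 0.1255, 0.1194]
tcp_rot: [-0.009, 1.0, -0.0, -0.001]
force: [-11.0, -0.9, 5.7]
opening: 0.0211
grasp_force: 80.3
```

Resting on the clip. I'll let go, rise, and go over the flange with the fingers shut.

Request:
move_arm:
  rows:
    - {"dx": 0,"dy": 0,"dz": 0,"rx": 0,"ry": 0,"rz": 0,"hand": 55}
    - {"dx": 0,"dy": 0,"dz": 0,"rx": 0,"ry": 0,"rz": 0,"hand": 55}
    - {"dx": 0,"dy": 0,"dz": 0,"rx": 0,"ry": 0,"rz": 0,"hand": 55}
    - {"dx": 0,"dy": 0,"dz": 0,"rx": 0,"ry": 0,"rz": 0,"hand": 55}

```text
t: 9.22
tcp_pos: [0.4874, 0.1254, 0.1193]
tcp_rot: [-0.009, 1.0, -0.0, 0.0]
force: [1.1, 0.8, 0.5]
opening: 0.0549
grasp_force: 0.0
```

Request:
move_arm:
  rows:
    - {"dx": -2,"dy": 0,"dz": 20,"rx": 0,"ry": 0,"rz": 0,"hand": 55}
    - {"dx": 0,"dy": 0,"dz": 50,"rx": 0,"ry": 0,"rz": 0,"hand": 55}
    - {"dx": 0,"dy": 0,"dz": 50,"rx": 0,"ry": 0,"rz": 0,"hand": 55}
    - {"dx": 0,"dy": 0,"dz": 40,"rx": 0,"ry": 0,"rz": 0,"hand": 0}
    - {"dx": 0,"dy": 0,"dz": 0,"rx": 0,"ry": 0,"rz": 0,"hand": 0}
    - {"dx": 0,"dy": 0,"dz": 0,"rx": 0,"ry": 0,"rz": 0,"hand": 0}
  newtons: 40

```text
t: 9.98
tcp_pos: [0.4851, 0.1254, 0.2784]
tcp_rot: [-0.009, 1.0, -0.0, -0.0]
force: [-1.1, 0.3, 0.2]
opening: 0.0009
grasp_force: 0.0
```

Run:
```python
from h import *
c=wristcam(snap('wrist','w7'));s=snap('scene','s4');d=snap('side','d4')
t=c['s']['tcp_pos'];print(t,c['s']['force'],c['s']['opening'])
x=np.zeros((600,800,3),np.uint8)
x[:,:400]=cv2.resize(s['color'][135:255,275:355,::-1],(400,600),interpolation=cv2.INTER_CUBIC)
x[:,400:]=cv2.resize(d['color'][155:275,285:365,::-1],(400,600),interpolation=cv2.INTER_CUBIC)
cv2.imwrite('pics/v10.png',x)
p=[.57127,.12739,.01778]
for P in([-34,-22,224],[-34,22,224],[-157,-17,176],[-157,17,176]):print(P,proj(c,rt(p[2])@np.array(P)/1000+[p[0],p[1],0]))
g=cv2.cvtColor(c['color'],cv2.COLOR_RGB2GRAY)
```

```text
[0.48511058 0.12538373 0.278422  ] [-1.08192461  0.3003997   0.17453521] 0.0008712584427057522
[-34, -22, 224] [[285.3807859  333.51915422]]
[-34, 22, 224] [[359.61214341 333.47264202]]
[-157, -17, 176] [[294.46249729 114.97344333]]
[-157, 17, 176] [[350.05525474 114.89902849]]
```

View pics/v10.png

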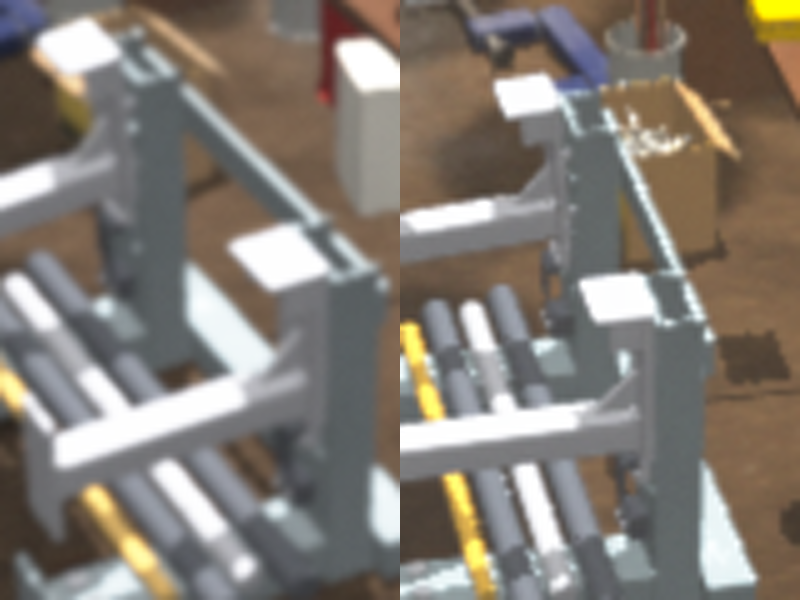

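The support hangs hooked in the bare post, flange at (80,45) still a bit above home. Now I press the flange.

Request:
move_arm:
  rows:
    - {"dx": 33,"dy": 1,"dz": 0,"rx": 0,"ry": 0,"rz": 0,"hand": 0}
    - {"dx": 33,"dy": 0.5,"dz": 0,"rx": 0,"ry": 0,"rz": 0,"hand": 0}
    - {"dx": 0,"dy": 0,"dz": -25,"rx": 0,"ry": 0,"rz": 0,"hand": 0}
    - {"dx": 0,"dy": 0,"dz": -20,"rx": 0,"ry": 0,"rz": 0,"hand": 0}
    - {"dx": 0,"dy": 0,"dz": -5,"rx": 0,"ry": 0,"rz": 0,"hand": 0}
    - {"dx": 0,"dy": 0,"dz": 0,"rx": 0,"ry": 0,"rz": 0,"hand": 0}

```text
t: 10.88
tcp_pos: [0.5512, 0.1269, 0.2293]
tcp_rot: [-0.009, 1.0, -0.0, -0.0]
force: [0.3, -0.5, 1.6]
opening: 0.0001
grasp_force: 0.0
```

Request:
move_arm:
  rows:
    - {"dx": 0,"dy": 0,"dz": -2,"rx": 0,"ry": 0,"rz": 0,"hand": 0}
    - {"dx": 0,"dy": 0,"dz": -2,"rx": 0,"ry": 0,"rz": 0,"hand": 0}
    - {"dx": 0,"dy": 0,"dz": -2,"rx": 0,"ry": 0,"rz": 0,"hand": 0}
    - {"dx": 0,"dy": 0,"dz": 0,"rx": 0,"ry": 0,"rz": 0,"hand": 0}

```text
t: 11.38
tcp_pos: [0.5512, 0.127, 0.2232]
tcp_rot: [-0.009, 1.0, -0.0, -0.0]
force: [-0.7, 1.0, -0.2]
opening: -0.0003
grasp_force: 0.0
```

Request:
move_arm:
  rows:
    - {"dx": 0,"dy": 0,"dz": -2,"rx": 0,"ry": 0,"rz": 0,"hand": 0}
    - {"dx": 0,"dy": 0,"dz": -2,"rx": 0,"ry": 0,"rz": 0,"hand": 0}
    - {"dx": 0,"dy": 0,"dz": -1,"rx": 0,"ry": 0,"rz": 0,"hand": 0}
    - {"dx": 0,"dy": 0,"dz": 0,"rx": 0,"ry": 0,"rz": 0,"hand": 0}

```text
t: 11.88
tcp_pos: [0.5513, 0.1269, 0.2182]
tcp_rot: [-0.009, 1.0, -0.0, -0.0]
force: [-1.0, -0.6, 0.1]
opening: 0.0
grasp_force: 0.0
```

Request:
move_arm:
  rows:
    - {"dx": 0,"dy": 0,"dz": -2,"rx": 0,"ry": 0,"rz": 0,"hand": 0}
    - {"dx": 0,"dy": 0,"dz": -1,"rx": 0,"ry": 0,"rz": 0,"hand": 0}
    - {"dx": 0,"dy": 0,"dz": 0,"rx": 0,"ry": 0,"rz": 0,"hand": 0}

```text
t: 12.25
tcp_pos: [0.5512, 0.1269, 0.2152]
tcp_rot: [-0.009, 1.0, -0.0, -0.0]
force: [1.3, -0.6, 0.2]
opening: 0.0002
grasp_force: 0.0
```

Request:
move_arm:
  rows:
    - {"dx": 0,"dy": 0,"dz": -1,"rx": 0,"ry": 0,"rz": 0,"hand": 0}
    - {"dx": 0,"dy": 0,"dz": -1,"rx": 0,"ry": 0,"rz": 0,"hand": 0}
    - {"dx": 0,"dy": 0,"dz": 0,"rx": 0,"ry": 0,"rz": 0,"hand": 0}

```text
t: 12.62
tcp_pos: [0.5512, 0.1269, 0.2131]
tcp_rot: [-0.009, 1.0, -0.0, -0.0]
force: [1.1, 0.3, -0.1]
opening: -0.0001
grasp_force: 0.0
```

Run:
```python
from h import *
# flange corner heights: measure flange in s4/d4 by bright-blob centroid for both flanges
for f in('s4','d4'):
    c=ld(f);g=c['color'].min(2)
    m=(g>205).astype(np.uint8);n,l,st,ce=cv2.connectedComponentsWithStats(m)
    for i in range(1,n):
        if st[i,4]>25 and 270<ce[i,0]<400 and 120<ce[i,1]<230:print(f,st[i],np.round(ce[i],1))
    p=[.57127,.12739,.01778]
    for y in(0,-220):
        for z in(212,217,222,227):print(y,z,np.round(proj(c,rt(p[2])@np.array([-17,y,z])/1000+[p[0],p[1],0]),1))
```

```text
s4 [351 111  52  44 514] [377.6 132.3]
s4 [283 139  16  11 112] [290.2 143.9]
s4 [343 143  13  10  94] [348.7 147.7]
s4 [321 180  20  13 148] [330.6 185.9]
s4 [276 190  10  11  49] [280.8 195.1]
s4 [286 190  43  38 463] [308.5 212.2]
0 212 [[292.4 146.6]]
0 217 [[292.3 145. ]]
0 222 [[292.3 143.5]]
0 227 [[292.2 141.9]]
-220 212 [[329.2 185.7]]
-220 217 [[329.2 184.1]]
-220 222 [[329.2 182.5]]
-220 227 [[329.2 180.8]]
d4 [296 133  26   6  48] [308.6 135.4]
d4 [375 153  14  23 147] [382.5 162.4]
d4 [304 170  15   8  83] [310.3 173.6]
d4 [329 183  12  27  31] [334.4 196. ]
d4 [282 195  22   6  74] [293.8 197.8]
d4 [270 199  11   5  39] [274.6 201.1]
d4 [321 210  16   9 111] [328.2 214. ]
d4 [298 216   6  10  36] [300.3 220.5]
d4 [271 227  15  11  76] [278.2 229.9]
0 212 [[311.7 176.7]]
0 217 [[311.7 175.3]]
0 222 [[311.7 173.9]]
0 227 [[311.6 172.5]]
-220 212 [[326.3 214.1]]
-220 217 [[326.3 212.5]]
-220 222 [[326.3 211. ]]
-220 227 [[326.3 209.5]]
```

Request:
move_arm:
  rows:
    - {"dx": 0,"dy": 0,"dz": -1,"rx": 0,"ry": 0,"rz": 0,"hand": 0}
    - {"dx": 0,"dy": 0,"dz": -1,"rx": 0,"ry": 0,"rz": 0,"hand": 0}
    - {"dx": 0,"dy": 0,"dz": -1,"rx": 0,"ry": 0,"rz": 0,"hand": 0}

```text
t: 13.0
tcp_pos: [0.5513, 0.1269, 0.2102]
tcp_rot: [-0.009, 1.0, -0.0, -0.0]
force: [0.6, -0.1, -0.4]
opening: -0.0001
grasp_force: 0.0
```

Run:
```python
from h import *
a=ld('w7');b=wristcam(snap('wrist','w8'));wristcam(a)
s=snap('scene','s5');d=snap('side','d5')
for f,o in(('s','s4'),('d','d4')):
    c={'s':s,'d':d}[f];o=ld(o)
    for nm,c in(('old',o),('new',c)):
        g=c['color'].min(2);n,l,st,ce=cv2.connectedComponentsWithStats((g>205).astype(np.uint8))
        for i in range(1,n):
            if st[i,4]>15 and 255<ce[i,0]<315 and 135<ce[i,1]<205:print(f,nm,st[i],np.round(ce[i],1))
# pixels of end plate along wrist col 322 in old, new
for c in(a,b):
    g=cv2.cvtColor(c['color'],cv2.COLOR_RGB2GRAY);print(c['s']['tcp_pos'],g[60:360:3,322].tolist())
```

```text
s old [283 139  16  11 112] [290.2 143.9]
s old [252 168  34  16 162] [269.2 175. ]
s old [276 190  10  11  49] [280.8 195.1]
s new [252 169  32  15 155] [266.4 176. ]
s new [277 191   8   9  37] [280.6 194.8]
d old [296 133  26   6  48] [308.6 135.4]
d old [304 170  15   8  83] [310.3 173.6]
d old [282 195  22   6  74] [293.8 197.8]
d old [270 199  11   5  39] [274.6 201.1]
d new [291 136   9   3  18] [295.2 137.2]
d new [270 195  33   9 125] [285.3 199.3]
[0.48511058 0.12538373 0.278422  ] [88, 88, 84, 83, 82, 80, 82, 88, 88, 87, 89, 61, 55, 95, 197, 130, 198, 237, 231, 208, 221, 254, 254, 254, 254, 254, 254, 254, 254, 254, 254, 255, 186, 182, 182, 182, 183, 182, 182, 182, 182, 181, 180, 180, 174, 253, 252, 251, 252, 251, 251, 251, 251, 251, 250, 249, 250, 249, 250, 249, 249, 248, 248, 247, 247, 247, 247, 205, 172, 172, 171, 171, 170, 171, 145, 147, 147, 147, 146, 115, 115, 116, 117, 117, 119, 116, 117, 123, 197, 206, 212, 207, 206, 206, 207, 205, 205, 202, 201, 204]
[0.55126499 0.12691437 0.21015766] [249, 249, 249, 249, 250, 250, 250, 250, 251, 250, 250, 250, 251, 250, 251, 251, 251, 251, 252, 251, 252, 252, 252, 252, 252, 252, 251, 252, 252, 252, 252, 252, 252, 252, 252, 252, 252, 251, 251, 251, 251, 251, 251, 253, 212, 175, 176, 176, 175, 176, 175, 175, 175, 175, 171, 149, 150, 150, 150, 150, 151, 151, 151, 151, 151, 153, 120, 153, 175, 173, 178, 179, 176, 173, 173, 174, 174, 174, 171, 31, 32, 33, 31, 34, 34, 33, 34, 33, 33, 33, 34, 33, 34, 34, 34, 31, 64, 64, 64, 64]
```

Run:
```python
from h import *
p=[.57127,.12739,.01778]
for f in('w7','w8'):
  c=wristcam(ld(f));g=cv2.cvtColor(c['color'],cv2.COLOR_RGB2GRAY)
  if f=='w7':
    print('endplate', [ (y,g[y,310:334:8].tolist()) for y in range(92,126,2)])
    for y in (105,108):print('epw',y,g[y,285:305].tolist(),g[y,340:362].tolist())
    for y in(330,338):print('fl',y,g[y,270:300].tolist(),g[y,350:375].tolist())
  else:
    print(g[250:300:2,[300,322,345]].tolist())
    for y in(270,285):print('fl',y,g[y,230:300:2].tolist(),g[y,345:420:2].tolist())
  for dz in(0,5,10):
    print(f,dz,[np.round(proj(c,rt(p[2])@(np.array(P)+[0,0,dz])/1000+[p[0],p[1],0])[0],1).tolist() for P in([-34,-22,212],[-34,22,212],[0,22,212],[-157,-17,164],[-157,17,164],[-152,0,164],[-152,0,136])])
```

```text
endplate [(92, [80, 72, 78]), (94, [56, 50, 55]), (96, [52, 51, 56]), (98, [51, 51, 54]), (100, [115, 116, 167]), (102, [149, 149, 216]), (104, [141, 140, 210]), (106, [125, 158, 181]), (108, [157, 194, 199]), (110, [225, 221, 220]), (112, [244, 246, 244]), (114, [235, 236, 230]), (116, [176, 173, 166]), (118, [242, 244, 245]), (120, [226, 223, 220]), (122, [248, 244, 248]), (124, [254, 254, 255])]
epw 105 [51, 52, 49, 48, 49, 49, 48, 49, 50, 66, 108, 130, 133, 133, 132, 131, 131, 131, 130, 131] [188, 187, 185, 169, 122, 73, 61, 61, 61, 62, 60, 58, 59, 59, 59, 58, 58, 57, 56, 56, 56, 56]
epw 108 [52, 50, 49, 50, 48, 47, 46, 45, 57, 85, 108, 124, 140, 149, 153, 156, 158, 158, 158, 159] [186, 177, 163, 153, 138, 106, 73, 61, 62, 62, 61, 60, 59, 58, 59, 58, 57, 57, 56, 58, 59, 57]
fl 330 [105, 102, 101, 100, 97, 96, 97, 96, 82, 62, 54, 54, 54, 55, 55, 56, 56, 57, 58, 59, 58, 59, 59, 60, 60, 59, 57, 63, 87, 105] [57, 58, 58, 58, 56, 55, 57, 54, 54, 55, 54, 54, 57, 72, 96, 102, 102, 101, 100, 99, 99, 99, 100, 100, 98]
fl 338 [101, 104, 106, 107, 105, 103, 94, 67, 41, 34, 35, 35, 37, 37, 3
[... 1332 characters left out ...]
100, 98, 97, 96, 97, 99, 100, 100, 103, 102, 104, 105, 106, 101, 97, 96, 108, 155, 171, 178, 177, 177, 177, 176, 177, 177, 177, 177, 176, 176, 176, 176, 176] [173, 173, 173, 172, 173, 173, 173, 172, 172, 173, 173, 172, 172, 173, 171, 157, 120, 100, 101, 103, 105, 102, 102, 102, 101, 100, 100, 101, 98, 99, 101, 101, 102, 101, 102, 102, 102, 105]
w8 0 [[269.0, 265.9], [374.9, 265.9], [371.9, 337.4], [282.9, -36.6], [360.5, -36.7], [321.7, -23.9], [321.6, -8.5]]
w8 5 [[267.6, 270.6], [376.4, 270.6], [373.2, 343.7], [281.8, -40.2], [361.5, -40.3], [321.7, -27.1], [321.6, -10.9]]
w8 10 [[266.0, 275.6], [378.0, 275.5], [374.6, 350.3], [280.7, -44.0], [362.6, -44.1], [321.7, -30.6], [321.6, -13.5]]
```

Request:
move_arm:
  rows:
    - {"dx": 0,"dy": 0,"dz": -1,"rx": 0,"ry": 0,"rz": 0,"hand": 0}
    - {"dx": 0,"dy": 0,"dz": -1,"rx": 0,"ry": 0,"rz": 0,"hand": 0}
    - {"dx": 0,"dy": 0,"dz": -1,"rx": 0,"ry": 0,"rz": 0,"hand": 0}

```text
t: 13.52
tcp_pos: [0.5513, 0.1269, 0.2072]
tcp_rot: [-0.009, 1.0, -0.0, -0.0]
force: [-0.1, 0.3, 0.8]
opening: -0.0
grasp_force: 0.0
```

Run:
```python
from h import *
c=wristcam(snap('wrist','w9'));s=c['s'];print(s['tcp_pos'],s['force'],s['wrist_torque'])
T=np.linalg.inv(c['tool_from_camera'])
for P in([0,0,0],[.011,0,0],[-.011,0,0],[0,.01,0],[.011,0,-.01],[.011,0,-.02]):print(P,proj({'w2c':T,'mtx':c['mtx'],'D':c['D']},P))
x=c['color'][230:420,220:420];g=cv2.cvtColor(x,cv2.COLOR_RGB2GRAY)
for y in range(20,190,6):print(230+y,' '.join('%3d'%v for v in g[y,::6]))
```

```text
[0.55127403 0.12691648 0.20717807] [-0.06722373  0.31980004  0.83747682] [-0.02448249 -0.03241527  0.03589392]
[0, 0, 0] [[321.6973037  294.47028638]]
[0.011, 0, 0] [[321.69404238 270.83657488]]
[-0.011, 0, 0] [[321.70032421 317.20287312]]
[0, 0.01, 0] [[344.95187128 294.45966247]]
[0.011, 0, -0.01] [[321.71798334 280.63696085]]
[0.011, 0, -0.02] [[321.74478191 291.61641005]]
250  86  86  87  86  87  87  86  87  87  86  87  83  83 184 173 180 160 151 176 174 218 131  86  83  89  92  96 102 100  97 105 102  99 104
256 188 190 191 191 195 196 199 197 201 202 206  88  95 127 172 179 159 151 176 174 143 111 101  81 214  90  95  97  99  99  98 100  97 106
262 215 218 218 221 220 219 222 221 150 123 124 125 126 127 127 127 129 130 131 133 134 135 136 137 135 139 127  93 101  96  96  96 101 103
268 216 217 217 219 218 219 220 220 170 177 176 176 176 175 174 175 175 175 174 174 175 175 174 174 173 173 157  96 109 101  98  98 101 104
274 214 217 218 215 217 219 219 219 170 180 179 178 179 179 179 179 178 178 178 178 177 177 177 178 177 176 161  98 110 102  99  98  99 102
280 213 215 217 215 2
[... 2638 characters left out ...]

394  48  49  49  47  36  35  35  34  35  34  36  36  37  36  38  44  55  63  44  37  35  36  35  34  36  36  32  34  33  34  37  51  52  52
400  48  48  42  37  48  35  37  37  36  35  36  36  37  35  37  48  55  62  43  36  37  34  35  35  36  36  37  37  37  42  40  36  50  50
406  49  58  58  57  57  35  35  37  38  35  38  34  37  34  35  50  70  59  46  44  38  35  38  37  37  36  35  37  37  35  58  57  58  56
412  60  57  57  57  37  36  36  35  36  36  37  37  36  36  35  52  93 106  43  52  35  36  34  35  36  36  36  35  37  36  58  59  59  60
418  60  57  55  56  37  36  35  34  36  36  35  35  36  37  34  49 106 106  57  51  36  35  37  35  34  34  36  33  37  35  37  58  57  59
```

Request:
move_arm:
  rows:
    - {"dx": 0,"dy": 0,"dz": -1,"rx": 0,"ry": 0,"rz": 0,"hand": 0}
    - {"dx": 0,"dy": 0,"dz": -1,"rx": 0,"ry": 0,"rz": 0,"hand": 0}
    - {"dx": 0,"dy": 0,"dz": -1,"rx": 0,"ry": 0,"rz": 0,"hand": 0}

```text
t: 13.95
tcp_pos: [0.5513, 0.1269, 0.2042]
tcp_rot: [-0.009, 1.0, -0.0, -0.0]
force: [0.4, 0.0, -0.1]
opening: 0.0
grasp_force: 0.0
```

Request:
move_arm:
  rows:
    - {"dx": 0,"dy": 0,"dz": -1,"rx": 0,"ry": 0,"rz": 0,"hand": 0}
    - {"dx": 0,"dy": 0,"dz": -1,"rx": 0,"ry": 0,"rz": 0,"hand": 0}
    - {"dx": 0,"dy": 0,"dz": -1,"rx": 0,"ry": 0,"rz": 0,"hand": 0}

```text
t: 14.32
tcp_pos: [0.5517, 0.1269, 0.2023]
tcp_rot: [-0.009, 1.0, 0.0, 0.001]
force: [0.0, -0.1, 12.4]
opening: -0.0001
grasp_force: 5.7
```

Run:
```python
from h import *
p=[.57127,.12739,.01778]
def edges(f):
  c=wristcam(ld(f));g=cv2.cvtColor(c['color'],cv2.COLOR_RGB2GRAY).astype(int)
  print(f,g[254:270,310].tolist(),'L',g[276,260:280].tolist(),'R',g[276,368:386].tolist())
snap('wrist','w10');[edges(f) for f in('w8','w9','w10')];s=r.sense();print(s['tcp_pos'],s['force'])
```

```text
w8 [180, 181, 179, 163, 132, 127, 140, 152, 160, 167, 173, 176, 175, 173, 173, 176] L [219, 219, 219, 219, 221, 217, 187, 155, 157, 167, 176, 179, 179, 178, 178, 178, 179, 179, 179, 178] R [175, 174, 175, 175, 175, 174, 169, 159, 148, 123, 101, 96, 97, 99, 99, 103, 104, 104]
w9 [179, 179, 179, 180, 180, 177, 152, 125, 127, 142, 152, 160, 167, 172, 175, 175] L [220, 219, 219, 220, 216, 186, 154, 158, 169, 177, 181, 180, 180, 180, 180, 180, 180, 180, 180, 180] R [177, 177, 177, 176, 177, 177, 177, 170, 161, 149, 126, 103, 95, 98, 99, 101, 104, 106]
w10 [180, 179, 179, 179, 179, 179, 179, 179, 167, 132, 112, 122, 138, 150, 158, 163] L [220, 220, 218, 206, 173, 151, 157, 167, 173, 176, 176, 176, 174, 176, 175, 175, 175, 175, 176, 176] R [175, 175, 175, 174, 174, 174, 175, 175, 169, 160, 149, 131, 108, 96, 98, 99, 101, 104]
[0.55173611 0.12696137 0.20223957] [-1.09104743e-01 -5.68254476e-03  9.81506948e+00]
```

Contact with the flange at TCP 0.2025. Pressing on.

Request:
move_arm:
  rows:
    - {"dx": 0,"dy": 0,"dz": -1,"rx": 0,"ry": 0,"rz": 0,"hand": 0}
    - {"dx": 0,"dy": 0,"dz": -1,"rx": 0,"ry": 0,"rz": 0,"hand": 0}
    - {"dx": 0,"dy": 0,"dz": -1,"rx": 0,"ry": 0,"rz": 0,"hand": 0}

```text
t: 14.75
tcp_pos: [0.5521, 0.127, 0.1994]
tcp_rot: [-0.009, 1.0, 0.0, 0.001]
force: [2.9, -0.6, 9.4]
opening: 0.0001
grasp_force: 4.8
```

Request:
move_arm:
  rows:
    - {"dx": 0,"dy": 0,"dz": -1,"rx": 0,"ry": 0,"rz": 0,"hand": 0}
    - {"dx": 0,"dy": 0,"dz": -1,"rx": 0,"ry": 0,"rz": 0,"hand": 0}
    - {"dx": 0,"dy": 0,"dz": -1,"rx": 0,"ry": 0,"rz": 0,"hand": 0}

```text
t: 15.12
tcp_pos: [0.552, 0.1269, 0.1961]
tcp_rot: [-0.009, 1.0, 0.0, 0.001]
force: [2.3, -0.1, 4.7]
opening: 0.0001
grasp_force: 2.4
```

Request:
move_arm:
  rows:
    - {"dx": 0,"dy": 0,"dz": -1,"rx": 0,"ry": 0,"rz": 0,"hand": 0}
    - {"dx": 0,"dy": 0,"dz": -1,"rx": 0,"ry": 0,"rz": 0,"hand": 0}

```text
t: 15.38
tcp_pos: [0.5511, 0.1269, 0.193]
tcp_rot: [-0.009, 1.0, -0.0, -0.0]
force: [-0.0, -0.3, -0.4]
opening: 0.0001
grasp_force: 0.0
```

Request:
move_arm:
  rows:
    - {"dx": 0,"dy": 0,"dz": -1,"rx": 0,"ry": 0,"rz": 0,"hand": 0}
    - {"dx": 0,"dy": 0,"dz": -1,"rx": 0,"ry": 0,"rz": 0,"hand": 0}

```text
t: 15.62
tcp_pos: [0.5512, 0.1269, 0.1911]
tcp_rot: [-0.009, 1.0, -0.0, -0.0]
force: [-0.2, 0.4, -0.3]
opening: 0.0002
grasp_force: 0.1
```

Request:
move_arm:
  rows:
    - {"dx": 0,"dy": 0,"dz": -1,"rx": 0,"ry": 0,"rz": 0,"hand": 0}
    - {"dx": 0,"dy": 0,"dz": 0,"rx": 0,"ry": 0,"rz": 0,"hand": 0}

```text
t: 15.88
tcp_pos: [0.5514, 0.1269, 0.1909]
tcp_rot: [-0.009, 1.0, -0.0, 0.0]
force: [-1.4, -0.5, 6.0]
opening: -0.0002
grasp_force: 3.5
```

Request:
move_arm:
  rows:
    - {"dx": 0,"dy": 0,"dz": -1,"rx": 0,"ry": 0,"rz": 0,"hand": 0}
    - {"dx": 0,"dy": 0,"dz": -1,"rx": 0,"ry": 0,"rz": 0,"hand": 0}
    - {"dx": 0,"dy": 0,"dz": 0,"rx": 0,"ry": 0,"rz": 0,"hand": 0}

```text
t: 16.25
tcp_pos: [0.5518, 0.127, 0.1906]
tcp_rot: [-0.009, 1.0, 0.0, 0.002]
force: [-6.8, -0.2, 23.8]
opening: 0.0001
grasp_force: 12.2
```

Hard stop at 0.1906, about 12 mm below first contact, with the force falling away just before it, so the clip has snapped in. I'll retreat and check the flange height in the fixed cameras.

Request:
move_arm:
  rows:
    - {"dx": 0,"dy": 0,"dz": 8,"rx": 0,"ry": 0,"rz": 0,"hand": 0}
    - {"dx": 0,"dy": 0,"dz": 50,"rx": 0,"ry": 0,"rz": 0,"hand": 0}
    - {"dx": -30,"dy": 0,"dz": 50,"rx": 0,"ry": 0,"rz": 0,"hand": 0}
    - {"dx": -50,"dy": 0,"dz": 20,"rx": 0,"ry": 0,"rz": 0,"hand": 0}
    - {"dx": -50,"dy": 0,"dz": 0,"rx": 0,"ry": 0,"rz": 0,"hand": 0}
    - {"dx": 0,"dy": 0,"dz": 0,"rx": 0,"ry": 0,"rz": 0,"hand": 0}
    - {"dx": 0,"dy": 0,"dz": 0,"rx": 0,"ry": 0,"rz": 0,"hand": 0}

```text
t: 17.12
tcp_pos: [0.4216, 0.1269, 0.3164]
tcp_rot: [-0.009, 1.0, -0.0, 0.0]
force: [1.0, 0.5, -0.5]
opening: -0.0
grasp_force: 0.0
```

Run:
```python
from h import *
snap('scene','s6');snap('side','d6');s=r.sense();print(s['tcp_pos'],s['force'],s['t'])
for f in('s4','s6','d4','d6'):
    c=ld(f);g=c['color'].min(2);n,l,st,ce=cv2.connectedComponentsWithStats((g>205).astype(np.uint8))
    for i in range(1,n):
        if st[i,4]>60 and 280<ce[i,0]<335 and 135<ce[i,1]<218:print(f,st[i],np.round(ce[i],1))
```

```text
[0.42197974 0.12686621 0.31585521] [ 0.1226481  -0.44393128  0.17858161] 17.225
s4 [283 139  16  11 112] [290.2 143.9]
s4 [321 180  20  13 148] [330.6 185.9]
s4 [286 190  43  38 463] [308.5 212.2]
s6 [284 143  17  10 122] [291.9 147.3]
s6 [321 180  20  13 148] [330.6 185.9]
s6 [286 190  43  38 483] [307.6 211.9]
d4 [304 170  15   8  83] [310.3 173.6]
d4 [282 195  22   6  74] [293.8 197.8]
d4 [321 210  16   9 111] [328.2 214. ]
d6 [305 173  14   9  87] [311.6 176.9]
d6 [270 198  36   9 140] [287.5 201.9]
d6 [321 210  16   9 111] [328.2 214. ]
```

The flange now sits at (291.9,147.3) in scene and (311.6,176.9) in side. Home would be (292.4,146.6) and (311.7,176.7), so it is fully home. Handing in.

```bash
python3 -c "
from h import *
print(r.close_job())"
```

```text
the job is handed in; nothing more can be done
None
```

The support is hooked into the bare post's top two rows and pressed down to a hard stop, with the flange at home height in both fixed cameras. I take the spring clip to have snapped in because the pressing force fell away just before the stop; I did not see the clip itself. The gripper has let go and moved clear, and the job was handed in at about 17 s.

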